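# Swap two reagent bottles into their own holders and latch them

### The arm

A 7-joint arm with a two-finger parallel gripper is mounted at the origin on a cart in front of the work surface, level with it; the furniture and walls round the work are solid. World frame = base frame: x ahead of the robot, y to its left, z up, the work surface at z = 0. Lengths are in m, angles in rad, forces in N, time in s.
With the tool pointing down it reaches from about 0.4 to 0.85 m from the base axis. Payload 10.4 kg.
Tool frame: the origin (TCP) lies midway between the tips of the shut fingers; the grasp point (between the pads) lies 19 mm behind it; z points along the fingers, y is the line along which they close (so a half turn about z gives the same grasp; the last joint's range is limited). The gripper opens to 85 mm and grips with 20 to 120 N. Pads are 22 mm wide; open, the fingers measure 114 mm over their backs; the gripper's body (76 mm by 85 mm) begins 54 mm behind the grasp point. The pads swing forward as they close: fully open they stand 13 mm farther back than shut.
Start: joints at [1.118, 0.332, -0.065, 1.46, 0.022, 1.35, -0.088], TCP at [0.26, -0.568, 0.231] pointing down, gripper open.
Joint ranges: [-2.6, 2.6], [-0.5, 2.12], [-1.47, 1.34], [0.16, 2.42], [-1.27, 4.41], [0.06, 2.06], [-2.6, 2.6]. Speed limits (rad/s): [2.22, 2.22, 2.79, 2.79, 3.14, 3.14, 3.14].

### API

Orientations are given as [roll, pitch, yaw] about the fixed x, y, z axes, in that order (R = Rz(yaw) Ry(pitch) Rx(roll)).
In Python, from cell import get_state, read_camera, calibration, sign_off gives the robot as it stands.
- The arm moves only by the tool apply_moves, never from a script. Its argument "commands" is a list of rows, each a list of 5 numbers: the shift along the tool's x, y, z each as a share of 40 cm, from -1 to 1, then the turn about the tool's z as a share of 4 degrees, from -1 to 1, then the opening, from 0 (shut) to 1 (fully open). In form: [[dx, dy, dz, yaw, hand], ...]. A call has 1 to 8 rows; each row shifts and turns the commanded pose from where the row before left it, along the tool's axes as they then stand; what a row does not reach is not made up. A row lasts 1/12 s, in which the tool goes at most 41.7 mm and 7.16 degrees, less where a joint would pass 70% of its speed; a pose out of reach is approached as far as the arm can. A call with a number of a shift or a turn outside -1 to 1 is refused whole. A call with a gripper value outside its range is refused whole. The fingers move at their own pace and stop on an object; the grip force is fixed at half the most. Time passes only in rows, so rows that do not move let the fingers close. It gives the time, the measured TCP pose, the force, the opening and the grip force at its end, in the units of the state.
- get_state(): the state, without advancing time (a new reading comes with each control period).
- read_camera(name): name is "scene" or "top"; returns the picture (420x560x3 uint8, red, green, blue); there is no depth.
- calibration(name): a dict with "K" (3x3 intrinsics, pixels), "pose" (4x4, takes a point from camera to world coordinates). Camera axes: x right, y down, z forward; pixel columns grow to the right and rows downward; lengths in m; the calibration is good to about 2 mm. A picture is of the moment at which its call begins. calibration takes no time and is no camera call.
- sign_off(): hands the job in; it is judged then, once.
The state is a dict: "clock": time; "joint_pos": joint angles; "qvel": joint speeds; "tau": joint torques, N m; "tool_pos": TCP position; "tcp_rot": TCP orientation; "force": force on the tool from outside, world axes, zero at the start; "ft_torque": the same for the moment, N m; "opening": finger opening in m; "grasp_force": force on a finger pad.
Only numpy, scipy, OpenCV 4.12 (cv2) and the standard library are available. Lean on these libraries where they do the work, as an engineer would, in place of code of your own. Each camera call takes 0.05 s, during which the arm holds its last target. There are 200 camera calls.

### The job

The two reagent bottles in the coloured holders at the front of the bench stand in each other's holders: swap them, so that the brown bottle with the red cap stands upright in the red holder and the white bottle with the blue cap in the blue holder; the black rubber mat is free for parking one meanwhile. Set the bottles down gently, never dropping or tipping them over. Once both stand in their own holders, turn both latch knobs clockwise to their end stops so that the arms close in front of the bottles, and leave everything else on the bench where it is.

Things in the scene. Friction and masses are not known exactly. Their poses are not given: they have to be found in the camera images.
- bottle_red_mid (a point): Brown reagent bottle with a red cap and red-banded label, standing upright, 134 mm high, 68 mm in diameter (0.2 to 0.45 kg). This point is its centre, half-way up (67 mm above its underside); z is its upright axis. The ribbed red screw cap, which does not turn on the bottle, is 38 mm in diameter, and its middle is 56 mm above this point; it can be gripped by the cap.
- bottle_blue_mid (a point): White reagent bottle with a blue cap, standing upright, 121 mm high, 66 mm in diameter (0.2 to 0.45 kg). This point is its centre, half-way up (60.5 mm above its underside); z is its upright axis. The ribbed blue screw cap, which does not turn on the bottle, is 37 mm in diameter, and its middle is 50.5 mm above this point; it can be gripped by the cap.
- bottle_red: The same brown bottle with the red cap; origin at the centre of its underside.
- bottle_blue: The same white bottle with the blue cap; origin at the centre of its underside.
- holder_red_place (a point): Red bottle holder, fixed to the bench: aluminium plate 104 x 152 x 8 mm with a low red horseshoe fence (26 mm high, top 34 mm above the bench, 5 mm wall, inner diameter 79 mm, open to the holder's -x side, that is roughly toward the robot). This point is the centre of the horseshoe on the plate's top, 8 mm above the bench, where a bottle stands; axes as the holder's (z up). The latch spindle stands at x -48 mm, y -85 mm from this point in the holder's frame.
- holder_blue_place (a point): Blue bottle holder, fixed to the bench: aluminium plate 104 x 152 x 8 mm with a low blue horseshoe fence (26 mm high, top 34 mm above the bench, 5 mm wall, inner diameter 79 mm, open to the holder's -x side, that is roughly toward the robot). This point is the centre of the horseshoe on the plate's top, 8 mm above the bench, where a bottle stands; axes as the holder's (z up). The latch spindle stands at x -48 mm, y -85 mm from this point in the holder's frame.
- holder_red: The red holder; origin on the bench under the centre of its horseshoe.
- holder_blue: The blue holder; origin on the bench under the centre of its horseshoe.
- latch_red_grip (a point): Grip bar of the red holder's latch: red bar 42 mm long (this point's x axis), 13 mm wide (y axis), 24 mm high, across the top of a vertical steel spindle 12 mm thick. This point is the bar's centre, on the turning axis, 104 mm above the bench (bar spans 92 to 116 mm). A thin steel arm 108 mm long with a black rubber sleeve sticks out of the spindle 52 mm above the bench, parallel to the bar, on the side of this point's +x axis.
- latch_blue_grip (a point): Grip bar of the blue holder's latch: blue bar 42 mm long (this point's x axis), 13 mm wide (y axis), 24 mm high, across the top of a vertical steel spindle 12 mm thick. This point is the bar's centre, on the turning axis, 104 mm above the bench (bar spans 92 to 116 mm). A thin steel arm 108 mm long with a black rubber sleeve sticks out of the spindle 52 mm above the bench, parallel to the bar, on the side of this point's +x axis.
- latch_red (a joint): Turn of the red holder's latch, rad: 0 = fully open (arm points roughly to the robot, clear of the horseshoe's mouth), 1.4 = at its end stop, arm across the mouth in front of the bottle. It grows clockwise seen from above; stiff enough to stay where it is left (about 0.05 N m).
- latch_blue (a joint): Turn of the blue holder's latch, rad: 0 = fully open (arm points roughly to the robot, clear of the horseshoe's mouth), 1.4 = at its end stop, arm across the mouth in front of the bottle. It grows clockwise seen from above; stiff enough to stay where it is left (about 0.05 N m).
- mat_top (a point): Black rubber mat, 100 x 100 x 3 mm, fixed and empty, a parking place for a bottle. This point is the centre of its top, 3 mm above the bench. Behind it, between the two holders, stands a black computer tower much taller than the bottles (front about 0.57 m ahead of the robot axis, from 0.05 to 0.25 m to its left): bottles carried from side to side must pass in front of it.
- mouse: Black computer mouse, 142 x 59 x 40 mm, a bystander to be left where it is; origin at the centre of its underside.
- flask: Conical glass flask, 82 mm wide, 128 mm high, a bystander to be left where it is; origin at the centre of its underside.
- beaker: Glass beaker, 77 mm wide, 92 mm high, a bystander to be left where it is; origin at the centre of its underside.
- crucible: White porcelain crucible, 43 mm wide, 34 mm high, a bystander to be left where it is; origin at the centre of its underside.
- weight: Calibration weight with a knob, 28 mm wide, 52 mm high, a bystander to be left where it is; origin at the centre of its underside.
- cylinder: Tall measuring cylinder on a blue foot, 66 mm wide, 198 mm high, a bystander to be left where it is; origin at the centre of its underside.
Things that resemble listed ones, but are neither listed nor needed, are in the scene too. What is shaped like the bottle_red but green or orange is not meant.

How it is judged:
By the outcome, as a careful person would: the job done as asked, in the order asked, and still so for the second after the job is handed in, with the robot touching nothing.
It also fails if it takes over 72 s, if anything falls off the work surface, if the arm or the gripper's body presses on something with over 40 N, if the wrist force passes 120 N, or if a joint passes its speed limit or range.

## Working session

There is one attempt and no reset: what is moved stays moved. The work goes in short steps, Python scripts to look and compute and a tool call to move; the robot and the scene stay as the last step left them, time stands still between calls to the robot, and variables do not carry over. Pictures are saved under pics/ and viewed, at most 10 in all, crops included, and the job is handed in when it is done.

Besides the shell and the picture viewer there is one more tool, called after "Call:" as name(argument=value, ...) on one line, values as JSON. apply_moves: Moves the arm, as the interface text tells. Its arguments: {"type":"object","properties":{"commands":{"type":"array","items":{"type":"array","items":{"type":"number","minimum":-1,"maximum":1}}}},"required":["commands"]}

```bash
mkdir -p pics; ls; python3 - <<'E'
from cell import *
import cv2,numpy as np
for n in("scene","top"):
    im=read_camera(n); cv2.imwrite(f"pics/{n}0.png",im[:,:,::-1]); c=calibration(n); print(n,np.round(c["K"],1).tolist(),np.round(c["pose"],3).tolist())
s=get_state(); print({k:np.round(v,3).tolist() for k,v in s.items()})
E
```

```text
pics
scene [[425.6, 0.0, 291.0], [0.0, 425.6, 204.7], [0.0, 0.0, 1.0]] [[0.824, -0.307, 0.476, -0.172], [-0.566, -0.426, 0.706, -1.135], [-0.015, -0.851, -0.525, 0.899], [0.0, 0.0, 0.0, 1.0]]
top [[524.7, 0.0, 278.3], [0.0, 524.7, 209.6], [0.0, 0.0, 1.0]] [[-0.001, -0.991, 0.135, 0.345], [-1.0, 0.002, 0.004, -0.023], [-0.004, -0.135, -0.991, 1.833], [0.0, 0.0, 0.0, 1.0]]
{'clock': 0.1, 'joint_pos': [1.118, 0.333, -0.065, 1.461, 0.022, 1.35, -0.089], 'qvel': [-0.001, -0.001, 0.001, -0.002, 0.0, -0.002, 0.0], 'tau': [0.002, -62.675, 0.05, -39.243, 0.016, 0.007, 0.0], 'tool_pos': [0.26, -0.568, 0.231], 'tcp_rot': [-3.14, 0.0, 0.43], 'force': [-0.073, -0.43, -0.236], 'ft_torque': [-0.007, -0.049, 0.027], 'grasp_force': 0.0, 'opening': 0.086}
```

View pics/scene0.png

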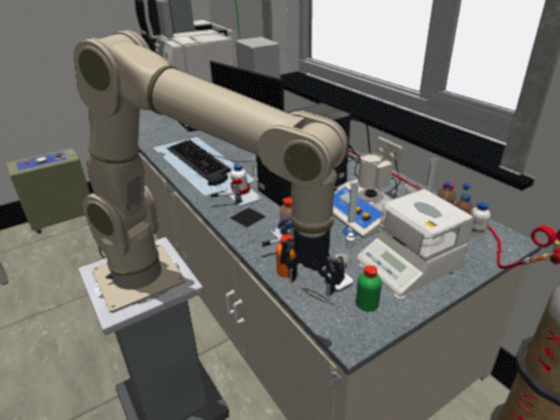

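View pics/top0.png

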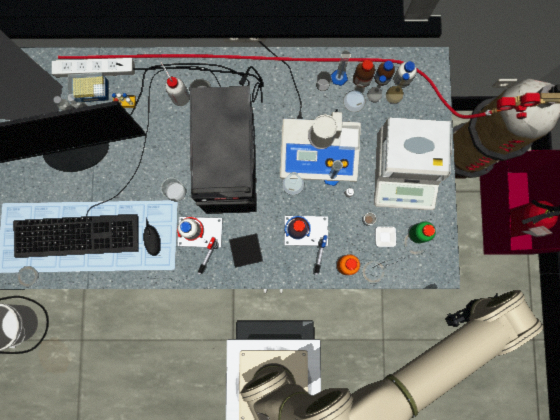

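The top view shows the white bottle with the blue cap in the red holder at (190,229), and the brown one with the red cap in the blue holder at (298,228). The mat is at (245,250). Lookalikes are orange (348,264), green (425,232), brown/red at the back (365,70), (388,72), blue/white (407,72) and a red-capped white bottle (175,90). I choose the two in the holders and check them in a crop.

```bash
cat > h.py <<'E'
import cv2,numpy as np
from cell import *
def ray(n,uv,z):
    c=calibration(n);P=np.array(c["pose"]);d=P[:3,:3]@np.linalg.solve(np.array(c["K"]),[uv[0],uv[1],1]);o=P[:3,3]
    return o+d*(z-o[2])/d[2]
def proj(n,p):
    c=calibration(n);P=np.array(c["pose"]);q=np.array(c["K"])@(P[:3,:3].T@(np.array(p)-P[:3,3]));return q[:2]/q[2]
E
python3 - <<'E'
from h import *
im=cv2.imread("pics/top0.png")
c=cv2.resize(im[205:285,165:345],None,fx=4.4,fy=4.4,interpolation=cv2.INTER_CUBIC); cv2.imwrite("pics/crop0.png",c)
hsv=cv2.cvtColor(im,cv2.COLOR_BGR2HSV)
h,s,v=cv2.split(hsv)
red=((h<7)|(h>172))&(s>130)&(v>60); blue=(h>95)&(h<130)&(s>120)&(v>50)
for nm,m in(("red",red),("blue",blue)):
    m=m.astype(np.uint8).copy(); k=np.zeros_like(m);k[205:285,172:335]=1;m*=k
    n,_,st,ce=cv2.connectedComponentsWithStats(m)
    for i in range(1,n):
        if st[i,4]>6: print(nm,st[i].tolist(),ce[i].round(1))
E
```

```text
red [188, 217, 9, 3, 12] [191.8 217.7]
red [293, 218, 12, 14, 124] [298.5 225.3]
red [197, 221, 6, 17, 35] [200.6 230.4]
red [178, 232, 3, 5, 9] [178.8 234.4]
red [207, 237, 8, 12, 41] [211.1 243. ]
red [188, 238, 8, 2, 8] [191.5 238.9]
blue [287, 216, 23, 14, 32] [299.9 220.1]
blue [181, 222, 10, 10, 83] [185.4 226.6]
blue [285, 226, 5, 10, 17] [286.4 231.6]
blue [323, 236, 4, 4, 12] [324.5 237.5]
blue [321, 241, 5, 6, 19] [322.7 244.1]
```

View pics/crop0.png

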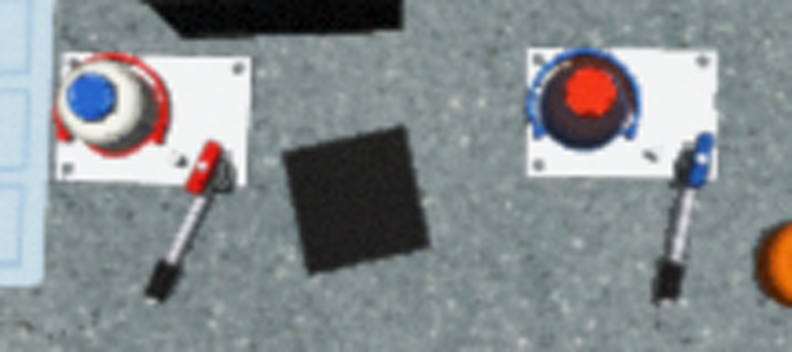

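The crop confirms it: the white bottle with the blue cap is in the red holder (left), the brown one with the red cap in the blue holder (right), both latches are open towards the robot, and the mat lies between. Now the measurements.

```bash
python3 - <<'E'
from h import *
im=cv2.imread("pics/top0.png");h,s,v=cv2.split(cv2.cvtColor(im,cv2.COLOR_BGR2HSV))
np.set_printoptions(precision=4,suppress=True)
print("cap blue",ray("top",(185.4,226.6),.126)); print("cap red",ray("top",(298.5,225.3),.139))
def win(m,u0,u1,v0,v1):
    k=np.zeros(m.shape,np.uint8);k[v0:v1,u0:u1]=m[v0:v1,u0:u1];return k
# plates: white + everything on it -> hull
for nm,w in(("red",(174,228,214,250)),("blue",(280,334,213,250))):
    m=win((s<25)&(v>185),*w); n,l,st,_=cv2.connectedComponentsWithStats(m)
    pts=np.argwhere(np.isin(l,[i for i in range(1,n) if st[i,4]>15]))[:,::-1].astype(np.float32)
    W=np.array([ray("top",p,.008)[:2] for p in pts],np.float32)
    r=cv2.minAreaRect(W); print("plate",nm,r,W.min(0),W.max(0))
for nm,m,w in(("red",((h<7)|(h>172))&(s>90)&(v>60),(176,206,214,244)),("blue",(h>95)&(h<130)&(s>90)&(v>50),(283,313,214,240))):
    m=win(m,*w)
    if nm=="red": 
        pass
    p=np.argwhere(m)[:,::-1]
    W=np.array([ray("top",q,.034)[:2] for q in p])
    c=W.mean(0)
    from scipy.optimize import least_squares
    if nm=="blue":
        cap=ray("top",(298.5,225.3),.034)[:2]
    f=least_squares(lambda c:np.hypot(*(W-c).T)-.042,c,loss="soft_l1",f_scale=.002)
    print("fence",nm,len(W),f.x,np.hypot(*(W-f.x).T).round(3)[::4])
for nm,m,w in(("red",((h<7)|(h>172))&(s>90)&(v>60),(206,218,233,252)),("blue",(h>95)&(h<130)&(s>90)&(v>50),(318,330,231,252))):
    m=win(m,*w);p=np.argwhere(m)[:,::-1].astype(np.float32)
    W=np.array([ray("top",q,.116)[:2] for q in p],np.float32)
    print("bar",nm,len(W),W.mean(0),cv2.minAreaRect(W))
m=win((v<50)&(s<120),228,264,232,268);n,l,st,ce=cv2.connectedComponentsWithStats(m);i=1+st[1:,4].argmax();print("mat",ray("top",ce[i],.003))
m=win((v<60)&(h<200),188,260,180,215);print("tower")
E
```

```text
cap blue [0.5215 0.2873 0.126 ]
cap red [ 0.5238 -0.0822  0.139 ]
plate red ((0.5157210230827332, 0.2594539523124695), (0.15129831433296204, 0.10046656429767609), 88.30985260009766) [0.4657 0.1839] [0.5675 0.3346]
plate blue ((0.5212860107421875, -0.11306112259626389), (0.1472088098526001, 0.0981505736708641), 89.90985870361328) [ 0.4722 -0.1867] [ 0.5705 -0.0394]
fence red 112 [0.5244 0.2911] [0.041 0.04  0.037 0.038 0.043 0.042 0.042 0.045 0.039 0.042 0.045 0.042
 0.042 0.042 0.045 0.043 0.041 0.039 0.049 0.038 0.046 0.041 0.038 0.051
 0.037 0.036 0.038 0.04 ]
fence blue 102 [ 0.5259 -0.0823] [0.042 0.042 0.04  0.038 0.041 0.039 0.038 0.04  0.039 0.04  0.044 0.04
 0.033 0.04  0.04  0.04  0.041 0.033 0.037 0.045 0.033 0.042 0.033 0.044
 0.034 0.033]
bar red 50 [0.4688 0.2042] ((0.46910029649734497, 0.20363497734069824), (0.014760490506887436, 0.03932683914899826), 64.19871520996094)
bar blue 40 [ 0.4732 -0.1644] ((0.4746425747871399, -0.1656867414712906), (0.01340571977198124, 0.039477817714214325), 70.9526138305664)
mat [0.4517 0.0985 0.003 ]
tower
```

Call:
apply_moves(commands=[[0,0,-0.01,1,1],[0,0,-0.02,1,1],[0,0,-0.02,1,1],[0,0,-0.02,1,1],[0,0,-0.01,1,1],[0,0,0,1,1],[0,0,0,0.16,1],[0,0,0,0,1]])

```text
clock: 0.77
tool_pos: [0.2604, -0.568, 0.2629]
tcp_rot: [-3.141, 0.0, 0.001]
force: [0.4, 0.0, -0.5]
opening: 0.0856
grasp_force: 0.0
```

Call:
apply_moves(commands=[[0.02,-0.04,0,0,1],[0.04,-0.07,0,0,1],[0.045,-0.085,0,0,1],[0.045,-0.085,0,0,1],[0.045,-0.085,0,0,1],[0.045,-0.085,0,0,1],[0.045,-0.085,0,0,1],[0.045,-0.085,0,0,1]])

```text
clock: 1.43
tool_pos: [0.3928, -0.3183, 0.2631]
tcp_rot: [3.141, 0.0, 0.002]
force: [-0.3, 0.2, 0.9]
opening: 0.0855
grasp_force: 0.0
```

Call:
apply_moves(commands=[[0.045,-0.085,0,0,1],[0.045,-0.085,0,0,1],[0.045,-0.085,0,0,1],[0.045,-0.085,0,0,1],[0.045,-0.085,0,0,1],[0.045,-0.085,0,0,1],[0.04,-0.07,0,0,1],[0,0,0,0,1]])

```text
clock: 2.1
tool_pos: [0.5186, -0.0808, 0.2631]
tcp_rot: [-3.139, -0.001, 0.011]
force: [0.7, 0.7, -0.0]
opening: 0.0855
grasp_force: 0.0
```

Call:
apply_moves(commands=[[0.0135,0.003,0.04,0,1],[0,0,0.07,0,1],[0,0,0.07,0,1],[0,0,0.07,0,1],[0,0,0.05,0,1],[0,0,0.03,0,1],[0,0,0.015,0,1],[0,0,0,0,1]])

```text
clock: 2.77
tool_pos: [0.5215, -0.0894, 0.1245]
tcp_rot: [-3.141, 0.002, 0.001]
force: [0.4, -0.0, -0.4]
opening: 0.0859
grasp_force: 0.0
```

Call:
apply_moves(commands=[[0.006,-0.018,0,0,1],[0,0,0.02,0,1],[0,0,0.015,0,1],[0,0,0.01,0,1],[0,0,0,0,1],[0,0,0,0,1]])

```text
clock: 3.27
tool_pos: [0.5242, -0.0823, 0.1071]
tcp_rot: [3.142, 0.0, -0.0]
force: [-0.7, 1.0, 0.2]
opening: 0.0853
grasp_force: 0.0
```

```bash
python3 - <<'E'
from h import *
im=read_camera("scene")[:,:,::-1];b=read_camera("top")[:,:,::-1]
u,v=proj("scene",(.524,-.082,.1)).astype(int);print(u,v)
A=im[v-50:v+50,u-60:u+60];u,v=proj("top",(.524,-.082,.1)).astype(int);B=b[v-50:v+50,u-60:u+60]
cv2.imwrite("pics/c1.png",cv2.resize(np.hstack([A,B]),None,fx=3.3,fy=3.3,interpolation=cv2.INTER_CUBIC))
E
```

```text
287 209
```

View pics/c1.png

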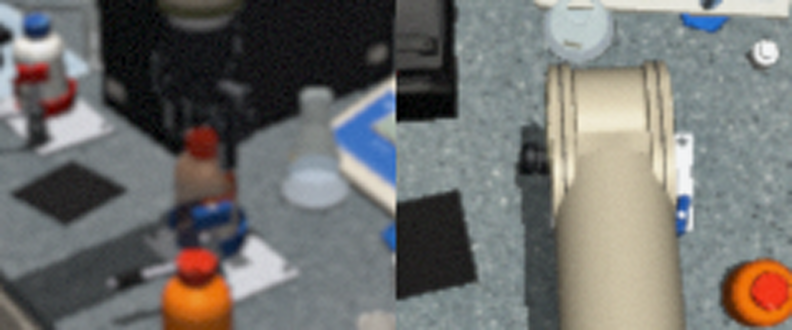

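The left half shows the gripper over the red cap at crop pixel (203,143), with the fingers to either side and nothing disturbed. In the top view the arm hides the bottle. Closing.

Call:
apply_moves(commands=[[0,0,0,0,0],[0,0,0,0,0],[0,0,0,0,0],[0,0,0,0,0],[0,0,0,0,0],[0,0,0,0,0],[0,0,0,0,0],[0,0,0,0,0]])

```text
clock: 4.03
tool_pos: [0.5246, -0.0825, 0.1076]
tcp_rot: [3.141, -0.001, -0.0]
force: [-0.0, -1.5, 4.7]
opening: 0.0367
grasp_force: 59.7
```

Call:
apply_moves(commands=[[0,0,-0.01,0,0],[0,0,-0.02,0,0],[0,0,-0.03,0,0],[0,0,-0.03,0,0],[0,0,-0.03,0,0],[0,0,-0.02,0,0],[0,0,-0.01,0,0],[0,0,0,0,0]])

```text
clock: 4.7
tool_pos: [0.525, -0.0823, 0.1686]
tcp_rot: [3.141, -0.002, -0.0]
force: [0.8, -0.9, -3.1]
opening: 0.0366
grasp_force: 60.2
```

Call:
apply_moves(commands=[[-0.01,-0.02,0,0,0],[-0.015,-0.04,0,0,0],[-0.02,-0.06,0,0,0],[-0.03,-0.07,0,0,0],[-0.03,-0.07,0,0,0],[-0.03,-0.07,0,0,0],[-0.02,-0.06,0,0,0],[-0.015,-0.04,0,0,0]])

```text
clock: 5.37
tool_pos: [0.4544, 0.0928, 0.1667]
tcp_rot: [-3.142, 0.001, 0.003]
force: [0.4, -0.1, -3.6]
opening: 0.0368
grasp_force: 60.3
```

Call:
apply_moves(commands=[[-0.01,-0.022,0,0,0],[0,0,0.01,0,0],[0,0,0.03,0,0],[0,0,0.04,0,0],[0,0,0.03,0,0],[0,0,0.02,0,0],[0,0,0.01,0,0],[0,0,0,0,0]])

```text
clock: 6.03
tool_pos: [0.452, 0.0978, 0.1103]
tcp_rot: [3.141, 0.002, -0.001]
force: [-0.2, -0.3, -1.8]
opening: 0.0361
grasp_force: 60.3
```

Call:
apply_moves(commands=[[0,0,0.005,0,0],[0,0,0.005,0,0],[0,0,0.003,0,0],[0,0,0.003,0,0],[0,0,0.002,0,0],[0,0,0,0,0],[0,0,0,0,0]])

```text
clock: 6.62
tool_pos: [0.4525, 0.0986, 0.1042]
tcp_rot: [3.141, -0.0, -0.0]
force: [0.3, 0.0, -2.5]
opening: 0.0366
grasp_force: 60.3
```

Call:
apply_moves(commands=[[0,0,0.002,0,0],[0,0,0.002,0,0],[0,0,0.001,0,0],[0,0,0,0,0]])

```text
clock: 6.95
tool_pos: [0.4529, 0.0985, 0.1026]
tcp_rot: [3.141, -0.001, -0.0]
force: [-0.8, -1.8, 3.9]
opening: 0.0367
grasp_force: 61.1
```

Call:
apply_moves(commands=[[0,0,0,0,0.5],[0,0,0,0,1],[0,0,0,0,1],[0,0,0,0,1],[0,0,0,0,1],[0,0,-0.02,0,1],[0,0,-0.05,0,1],[0,0,-0.06,0,1]])

```text
clock: 7.62
tool_pos: [0.4514, 0.0985, 0.1542]
tcp_rot: [-3.142, 0.003, 0.0]
force: [-0.1, -0.9, -0.2]
opening: 0.0853
grasp_force: 0.0
```

Call:
apply_moves(commands=[[0,0,-0.06,0,1],[0,-0.03,-0.03,0,1],[0,-0.06,0,0,1],[0,-0.08,0,0,1],[0,-0.08,0,0,1],[0,-0.08,0,0,1],[0.02,-0.06,0,0,1],[0.04,-0.05,0,0,1]])

```text
clock: 8.28
tool_pos: [0.4752, 0.2774, 0.1911]
tcp_rot: [-3.141, -0.001, 0.003]
force: [-0.2, -0.2, 1.4]
opening: 0.0849
grasp_force: 0.0
```

Call:
apply_moves(commands=[[0.05,-0.03,0,0,1],[0.04,-0.002,0,0,1],[0.022,0,0,0,1],[0,0,0,0,1],[0,0,0,0,1]])

```text
clock: 8.7
tool_pos: [0.521, 0.2869, 0.1901]
tcp_rot: [3.141, 0.001, -0.001]
force: [-0.2, 0.6, 0.5]
opening: 0.0856
grasp_force: 0.0
```

Down 95 mm and grip.

Call:
apply_moves(commands=[[0,0,0.03,0,1],[0,0,0.06,0,1],[0,0,0.06,0,1],[0,0,0.045,0,1],[0,0,0.03,0,1],[0,0,0.013,0,1],[0,0,0,0,1],[0,0,0,0,1]])

```text
clock: 9.37
tool_pos: [0.5214, 0.2876, 0.0956]
tcp_rot: [-3.141, -0.001, -0.0]
force: [-0.9, -0.3, 0.6]
opening: 0.0854
grasp_force: 0.0
```

Call:
apply_moves(commands=[[0,0,0,0,0],[0,0,0,0,0],[0,0,0,0,0],[0,0,0,0,0],[0,0,0,0,0],[0,0,0,0,0],[0,0,0,0,0],[0,0,0,0,0]])

```text
clock: 10.03
tool_pos: [0.5226, 0.2871, 0.0973]
tcp_rot: [3.141, -0.003, -0.001]
force: [-4.2, -5.5, 16.2]
opening: 0.0351
grasp_force: 67.1
```

Call:
apply_moves(commands=[[0,0,-0.01,0,0],[0,0,-0.02,0,0],[0,0,-0.03,0,0],[0,0,-0.05,0,0],[0,0,-0.06,0,0],[0,0,-0.06,0,0],[0,0,-0.06,0,0],[0,0,-0.05,0,0]])

```text
clock: 10.7
tool_pos: [0.5211, 0.2878, 0.2335]
tcp_rot: [-3.141, -0.001, 0.0]
force: [0.9, 0.2, -2.6]
opening: 0.0353
grasp_force: 64.4
```

Call:
apply_moves(commands=[[0,0,-0.04,0,0],[-0.02,0,-0.02,0,0],[-0.03,0,0,0,0],[-0.04,0,0,0,0],[-0.03,0.02,0,0,0],[0,0.04,0,0,0],[0,0.06,0,0,0],[0,0.07,0,0,0]])

```text
clock: 11.37
tool_pos: [0.4717, 0.212, 0.2547]
tcp_rot: [-3.141, 0.001, 0.003]
force: [0.4, -0.5, -2.4]
opening: 0.0354
grasp_force: 64.6
```

Call:
apply_moves(commands=[[0,0.07,0,0,0],[0,0.07,0,0,0],[0,0.07,0,0,0],[0,0.07,0,0,0],[0,0.07,0,0,0],[0,0.07,0,0,0],[0,0.07,0,0,0],[0,0.07,0,0,0]])

```text
clock: 12.03
tool_pos: [0.4722, -0.0134, 0.2548]
tcp_rot: [3.142, 0.0, 0.0]
force: [1.3, -0.2, -3.0]
opening: 0.0355
grasp_force: 64.6
```

```bash
python3 - <<'E'
from h import *
from scipy.optimize import least_squares
b=read_camera("top")[:,:,::-1];cv2.imwrite("pics/top2.png",b)
cv2.imwrite("pics/c2.png",cv2.resize(b[195:275,225:345],None,fx=5,fy=5,interpolation=cv2.INTER_CUBIC))
h,s,v=cv2.split(cv2.cvtColor(np.ascontiguousarray(b),cv2.COLOR_BGR2HSV))
m=np.zeros_like(v);m[212:243,282:313]=((h>95)&(h<130)&(s>90)&(v>50))[212:243,282:313]
W=np.array([ray("top",q[::-1],.030)[:2] for q in np.argwhere(m)]);
f=least_squares(lambda c:np.hypot(*(W-c[:2]).T)-.042,W.mean(0),loss="soft_l1",f_scale=.002);print(len(W),f.x,W.min(0),W.max(0))
E
```

```text
177 [ 0.53697094 -0.13494541] [ 0.491375   -0.12228019] [ 0.56769313 -0.08087422]
```

View pics/c2.png

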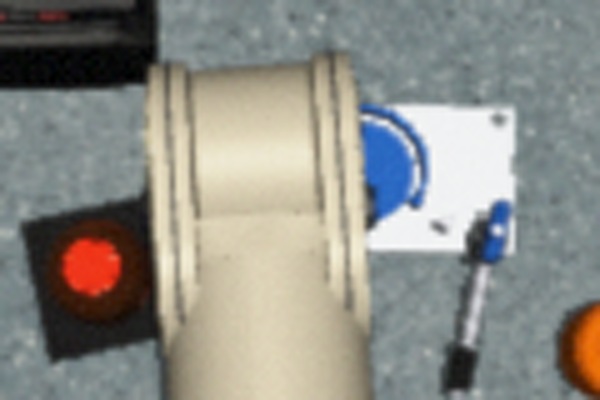

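The parked red bottle stands on the mat at crop (92,265). The blue fence's right half is visible, with its outer edge near crop u≈428 and its top at v≈105. I fit the outer edge only.

```bash
python3 - <<'E'
from h import *
from scipy.optimize import least_squares
b=cv2.imread("pics/top2.png");h,s,v=cv2.split(cv2.cvtColor(b,cv2.COLOR_BGR2HSV))
m=((h>95)&(h<130)&(s>80)&(v>50))
P=[]
for r in range(217,236):
    c=np.argwhere(m[r,296:313]).ravel()
    if len(c): P.append((296+c.max()+.5,r))
W=np.array([ray("top",q,.034)[:2] for q in P]);print(P[::3])
f=least_squares(lambda c:np.hypot(*(W-c).T)-.0445,[.524,-.082],loss="soft_l1",f_scale=.001);print(f.x,(f.fun*1000).round(1))
E
```

```text
[(np.float64(303.5), 217), (np.float64(306.5), 220), (np.float64(309.5), 223), (np.float64(309.5), 226), (np.float64(310.5), 229), (np.float64(309.5), 232), (np.float64(308.5), 235)]
[ 0.52338855 -0.08187352] [ 1.1 -0.1 -0.8 -1.  -0.6  0.3  1.7  0.3 -0.8 -1.7  1.1  0.8  0.7  0.9
 -2.  -1.2 -0.2  1.1 -0.5]
```

Call:
apply_moves(commands=[[0,0.06,0,0,0],[0.015,0.05,0,0,0],[0.03,0.04,0,0,0],[0.035,0.02,0,0,0],[0.03,0.002,0,0,0],[0.0165,0,0,0,0],[0,0,0,0,0],[0,0,0,0,0]])

```text
clock: 12.75
tool_pos: [0.5233, -0.0804, 0.2547]
tcp_rot: [-3.141, 0.001, 0.001]
force: [-0.9, 0.2, -2.3]
opening: 0.0353
grasp_force: 64.7
```

Call:
apply_moves(commands=[[0,0,0.03,0,0],[0,0,0.06,0,0],[0,0,0.07,0,0],[0,0,0.06,0,0],[0,0,0.04,0,0],[0,0,0.02,0,0],[0,0,0,0,0],[0,0,0,0,0]])

```text
clock: 13.42
tool_pos: [0.5237, -0.0813, 0.1432]
tcp_rot: [3.142, -0.0, -0.0]
force: [0.1, 0.6, -3.2]
opening: 0.0356
grasp_force: 64.8
```

Call:
apply_moves(commands=[[0,0.002,0.02,0,0],[0,0,0.03,0,0],[0,0,0.03,0,0],[0,0,0.02,0,0],[0,0,0.01,0,0],[0,0,0.004,0,0],[0,0,0,0,0],[0,0,0,0,0]])

```text
clock: 14.08
tool_pos: [0.524, -0.0821, 0.0974]
tcp_rot: [3.142, -0.0, -0.0]
force: [-0.3, 1.2, 0.2]
opening: 0.0353
grasp_force: 65.8
```

Call:
apply_moves(commands=[[0,0,0.002,0,0],[0,0,0,0,0],[0,0,0,0,0]])

```text
clock: 14.33
tool_pos: [0.5242, -0.0821, 0.0974]
tcp_rot: [3.141, -0.001, -0.0]
force: [-3.6, 0.9, 8.0]
opening: 0.0352
grasp_force: 68.4
```

Call:
apply_moves(commands=[[0,0,0,0,0.5],[0,0,0,0,1],[0,0,0,0,1],[0,0,0,0,1],[0,0,0,0,1],[0,0,-0.02,0,1],[0,0,-0.05,0,1],[0,0,-0.06,0,1]])

```text
clock: 15.0
tool_pos: [0.5228, -0.0821, 0.1484]
tcp_rot: [-3.141, 0.003, -0.0]
force: [-0.1, -1.0, 0.4]
opening: 0.0855
grasp_force: 0.0
```

Call:
apply_moves(commands=[[0,0,-0.06,0,1],[-0.01,-0.021,-0.04,0,1],[-0.02,-0.06,0,0,1],[-0.03,-0.08,0,0,1],[-0.03,-0.08,0,0,1],[-0.03,-0.08,0,0,1],[-0.03,-0.08,0,0,1],[-0.028,-0.05,0,0,1]])

```text
clock: 15.67
tool_pos: [0.4516, 0.1015, 0.1893]
tcp_rot: [-3.141, -0.001, 0.003]
force: [0.1, 1.2, 0.9]
opening: 0.0853
grasp_force: 0.0
```

```bash
python3 - <<'E'
from h import *
im=read_camera("scene")[:,:,::-1];b=read_camera("top")[:,:,::-1];cv2.imwrite("pics/top3.png",b)
u,v=proj("scene",(.524,-.082,.1)).astype(int)
A=im[v-50:v+50,u-60:u+60];u,v=proj("top",(.524,.05,.1)).astype(int);B=b[v-40:v+60,u-90:u+80]
cv2.imwrite("pics/c3.png",cv2.resize(np.hstack([A,B]),None,fx=2.7,fy=2.7,interpolation=cv2.INTER_CUBIC))
print(get_state()["tool_pos"],get_state()["force"])
E
```

```text
[0.45116105 0.10215249 0.18941716] [-0.6617708   0.51384932 -0.68760302]
```

View pics/c3.png

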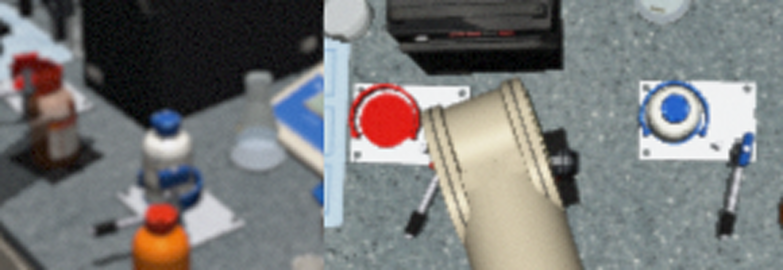

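The white bottle stands upright in the blue holder at crop (675,110). The red holder is empty at (388,115) with its fence fully visible. I fit its outer edge.

```bash
python3 - <<'E'
from h import *
from scipy.optimize import least_squares
b=cv2.imread("pics/top3.png");h,s,v=cv2.split(cv2.cvtColor(b,cv2.COLOR_BGR2HSV))
m=np.zeros(h.shape,bool);m[212:242,172:208]=(((h<8)|(h>172))&(s>90)&(v>60))[212:242,172:208]
P=[]
for r in range(218,236):
    c=np.argwhere(m[r]).ravel()
    if len(c): P.append((c.min()-.5,r)); 
    if len(c) and r<228: P.append((c.max()+.5,r))
W=np.array([ray("top",q,.034)[:2] for q in P]);print(P[::4])
f=least_squares(lambda c:np.hypot(*(W-c).T)-.0445,[.524,.288],loss="soft_l1",f_scale=.001);print(f.x,(f.fun*1000).round(1))
E
```

```text
[(np.float64(184.5), 218), (np.float64(180.5), 220), (np.float64(179.5), 222), (np.float64(177.5), 224), (np.float64(177.5), 226), (np.float64(176.5), 228), (np.float64(176.5), 232)]
[0.52157589 0.28929639] [-1.1  0.9 -0.6 -0.   1.1 -0.5 -1.3 -0.3 -0.9  0.3  0.1  1.5  1.6  0.1
  0.2  2.1 -0.9  1.1  1.6  3.9  1.1  0.8  0.7  0.9  1.4 -1.1 -0.1  1.2]
```

Call:
apply_moves(commands=[[0,0,0.03,0,1],[0,0,0.05,0,1],[0,0,0,0,1]])

```text
clock: 16.02
tool_pos: [0.4513, 0.0972, 0.1543]
tcp_rot: [3.141, 0.003, -0.001]
force: [-0.9, -0.5, 0.0]
opening: 0.085
grasp_force: 0.0
```

Call:
apply_moves(commands=[[0.002,0,0.03,0,1],[0,0,0.04,0,1],[0,0,0.03,0,1],[0,0,0.02,0,1],[0,0,0.008,0,1],[0,0,0,0,1],[0,0,0,0,1]])

```text
clock: 16.6
tool_pos: [0.4538, 0.0982, 0.106]
tcp_rot: [-3.142, -0.001, -0.0]
force: [0.1, 0.0, 0.5]
opening: 0.0854
grasp_force: 0.0
```

Call:
apply_moves(commands=[[0,0,0,0,0],[0,0,0,0,0],[0,0,0,0,0],[0,0,0,0,0],[0,0,0,0,0],[0,0,0,0,0],[0,0,0,0,0],[0,0,0,0,0]])

```text
clock: 17.27
tool_pos: [0.4539, 0.098, 0.1058]
tcp_rot: [3.141, -0.001, -0.0]
force: [-0.8, -1.1, 6.4]
opening: 0.0364
grasp_force: 59.6
```

Call:
apply_moves(commands=[[0,0,-0.01,0,0],[0,0,-0.02,0,0],[0,0,-0.04,0,0],[0,0,-0.06,0,0],[0,0,-0.06,0,0],[0,0,-0.06,0,0],[0,0,-0.05,0,0],[0,0,-0.03,0,0]])

```text
clock: 17.93
tool_pos: [0.4538, 0.0986, 0.24]
tcp_rot: [-3.141, -0.002, 0.0]
force: [0.6, -0.6, -2.3]
opening: 0.0369
grasp_force: 60.3
```

Call:
apply_moves(commands=[[0,-0.01,-0.02,0,0],[0,-0.03,0,0,0],[0,-0.05,0,0,0],[0,-0.07,0,0,0],[0,-0.07,0,0,0],[0,-0.07,0,0,0],[0,-0.07,0,0,0],[0,-0.05,0,0,0]])

```text
clock: 18.6
tool_pos: [0.4523, 0.269, 0.245]
tcp_rot: [-3.141, 0.001, 0.002]
force: [-0.6, 0.6, -2.0]
opening: 0.0365
grasp_force: 60.5
```

Call:
apply_moves(commands=[[0.01,-0.035,0,0,0],[0.03,-0.02,0,0,0],[0.05,0,0,0,0],[0.05,0,0,0,0],[0.025,0,0,0,0],[0.008,0,0,0,0],[0,0,0,0,0],[0,0,0,0,0]])

```text
clock: 19.27
tool_pos: [0.5216, 0.2886, 0.2452]
tcp_rot: [-3.142, 0.001, 0.001]
force: [0.3, 0.6, -2.1]
opening: 0.0363
grasp_force: 60.6
```

Call:
apply_moves(commands=[[0.003,0,0.03,0,0],[0,0,0.05,0,0],[0,0,0.06,0,0],[0,0,0.05,0,0],[0,0,0.03,0,0],[0,0,0.01,0,0],[0,0,0,0,0],[0,0,0,0,0]])

```text
clock: 19.93
tool_pos: [0.5241, 0.2885, 0.1542]
tcp_rot: [-3.141, -0.001, -0.0]
force: [0.4, 0.9, -2.7]
opening: 0.0364
grasp_force: 60.6
```

Call:
apply_moves(commands=[[0,0,0.02,0,0],[0,0,0.03,0,0],[0,0,0.025,0,0],[0,0,0.015,0,0],[0,0,0.006,0,0],[0,0,0.002,0,0],[0,0,0,0,0],[0,0,0,0,0]])

```text
clock: 20.6
tool_pos: [0.5241, 0.2884, 0.1145]
tcp_rot: [-3.141, -0.001, -0.0]
force: [-0.9, 0.3, -2.8]
opening: 0.0363
grasp_force: 60.6
```

Call:
apply_moves(commands=[[-0.002,0,0.003,0,0],[0,0,0.003,0,0],[0,0,0.002,0,0],[0,0,0.001,0,0],[0,0,0,0,0],[0,0,0,0,0]])

```text
clock: 21.1
tool_pos: [0.5234, 0.2882, 0.1109]
tcp_rot: [-3.142, -0.001, -0.0]
force: [-1.0, -1.8, 3.6]
opening: 0.0364
grasp_force: 61.2
```

Call:
apply_moves(commands=[[0,0,0,0,0.5],[0,0,0,0,1],[0,0,0,0,1],[0,0,0,0,1],[0,0,-0.02,0,1],[0,0,-0.05,0,1],[0,0,-0.07,0,1],[0,0,-0.07,0,1]])

```text
clock: 21.77
tool_pos: [0.5226, 0.2881, 0.1956]
tcp_rot: [3.141, 0.001, 0.0]
force: [0.4, 0.8, -0.0]
opening: 0.0855
grasp_force: 0.0
```

Call:
apply_moves(commands=[[-0.02,0,-0.03,0,0.45],[-0.05,0,0,1,0.45],[-0.06,0,0,1,0.45],[0,0.05,0,1,0.45],[0,0,0,0,0.45],[0,0,0,0,0.45]])

```text
clock: 22.27
tool_pos: [0.4682, 0.2694, 0.2069]
tcp_rot: [3.141, -0.001, -0.21]
force: [-0.5, -0.0, -0.3]
opening: 0.0384
grasp_force: 0.0
```

```bash
python3 - <<'E'
from h import *
s=get_state();print({k:np.round(s[k],3) for k in("joint_pos","tool_pos","tcp_rot","opening")})
b=cv2.imread("pics/top0.png");h,sa,v=cv2.split(cv2.cvtColor(b,cv2.COLOR_BGR2HSV))
# arm tips (black sleeve) by mask
for nm,w,sp in(("red",(194,208,262,276),(.469,.204)),("blue",(310,324,262,276),(.4735,-.165))):
    m=np.zeros_like(v);m[w[2]:w[3],w[0]:w[1]]=(v<60)[w[2]:w[3],w[0]:w[1]]
    n,l,st,ce=cv2.connectedComponentsWithStats(m)
    i=1+st[1:,4].argmax();p=ray("top",ce[i],.052)[:2];d=p-sp;print(nm,st[i],p,np.hypot(*d),np.degrees(np.arctan2(d[1],d[0])))
t=read_camera("top")[:,:,::-1];cv2.imwrite("pics/top4.png",t)
im=read_camera("scene")[:,:,::-1];cv2.imwrite("pics/scene4.png",im)
u,v=proj("scene",(.5,.26,.1)).astype(int);A=im[v-50:v+50,u-60:u+60];u,v=proj("top",(.5,.25,.1)).astype(int);B=t[v-50:v+50,u-60:u+60]
cv2.imwrite("pics/c4.png",cv2.resize(np.hstack([A,B]),None,fx=3.3,fy=3.3,interpolation=cv2.INTER_CUBIC))
E
```

```text
{'joint_pos': array([ 0.029,  0.233, -0.725,  1.69 ,  0.162,  1.279, -2.511]), 'tool_pos': array([0.468, 0.269, 0.207]), 'tcp_rot': array([ 3.141e+00, -1.000e-03, -2.100e-01]), 'opening': np.float64(0.038)}
red [198 265   8   8  40] [0.38698417 0.24263137] 0.09065858953789825 154.7784694068146
blue [314 264   6   9  40] [ 0.38652817 -0.14476206] 0.08929542723985487 166.90064778572577
```

View pics/c4.png

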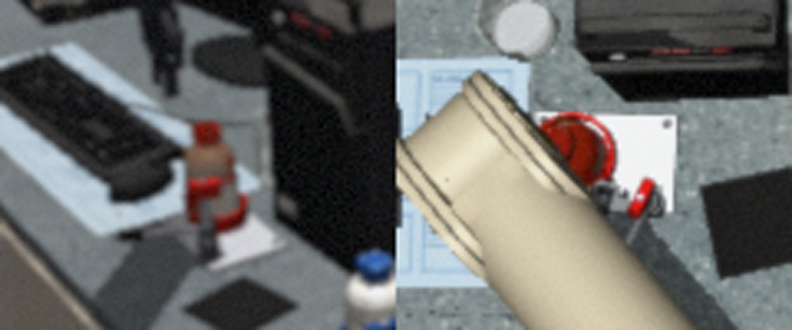

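The brown bottle stands upright in the red holder (crop (208,180) left, (580,150) right), and the red latch bar is visible at (643,197) right. j7 is near its limit at −2.51, so I turn counter-clockwise to the equivalent grasp at yaw 154.5°.

Call:
apply_moves(commands=[[0,0,0,-1,0.45],[0,0,0,-1,0.45],[0,0,0,-1,0.45],[0,0,0,-1,0.45],[0,0,0,-1,0.45],[0,0,0,-1,0.45],[0,0,0,-1,0.45],[0,0,0,-1,0.45]])

```text
clock: 23.03
tool_pos: [0.4683, 0.2709, 0.2063]
tcp_rot: [-3.141, 0.0, 0.354]
force: [-0.1, 0.9, 0.7]
opening: 0.0385
grasp_force: 0.0
```

Call:
apply_moves(commands=[[0,0,0,-1,0.45],[0,0,0,-1,0.45],[0,0,0,-1,0.45],[0,0,0,-1,0.45],[0,0,0,-1,0.45],[0,0,0,-1,0.45],[0,0,0,-1,0.45],[0,0,0,-1,0.45]])

```text
clock: 23.7
tool_pos: [0.4684, 0.2709, 0.2064]
tcp_rot: [-3.141, -0.0, 0.912]
force: [0.3, 0.5, 0.2]
opening: 0.0385
grasp_force: 0.0
```

Call:
apply_moves(commands=[[0,0,0,-1,0.45],[0,0,0,-1,0.45],[0,0,0,-1,0.45],[0,0,0,-1,0.45],[0,0,0,-1,0.45],[0,0,0,-1,0.45],[0,0,0,-1,0.45],[0,0,0,-1,0.45]])

```text
clock: 24.37
tool_pos: [0.4684, 0.2709, 0.2064]
tcp_rot: [-3.141, -0.001, 1.471]
force: [-0.8, -0.3, 0.1]
opening: 0.0385
grasp_force: 0.0
```

Call:
apply_moves(commands=[[0,0,0,-1,0.45],[0,0,0,-1,0.45],[0,0,0,-1,0.45],[0,0,0,-1,0.45],[0,0,0,-1,0.45],[0,0,0,-1,0.45],[0,0,0,-1,0.45],[0,0,0,-1,0.45]])

```text
clock: 25.03
tool_pos: [0.4684, 0.2708, 0.2065]
tcp_rot: [-3.142, -0.001, 2.029]
force: [0.5, -0.9, -0.7]
opening: 0.0382
grasp_force: 0.0
```

Call:
apply_moves(commands=[[0,0,0,-1,0.45],[0,0,0,-1,0.45],[0,0,0,-1,0.45],[0,0,0,-1,0.45],[0,0,0,-1,0.45],[0,0,0,-1,0.45],[0,0,0,-1,0.45],[0,0,0,-1,0.45]])

```text
clock: 25.7
tool_pos: [0.4684, 0.2708, 0.2065]
tcp_rot: [3.141, -0.001, 2.588]
force: [0.0, 0.0, 1.1]
opening: 0.0384
grasp_force: 0.0
```

Call:
apply_moves(commands=[[0,0,0,-1,0.45],[0,0,0,-0.6,0.45],[0,0,0,0,0.45],[0,0,0,0,0.45]])

```text
clock: 26.03
tool_pos: [0.4684, 0.2706, 0.2065]
tcp_rot: [3.141, -0.001, 2.694]
force: [-0.6, 0.3, 0.2]
opening: 0.0382
grasp_force: 0.0
```

```bash
python3 - <<'E'
from h import *
s=get_state();p=s["tool_pos"];y=s["tcp_rot"][2];print(s["joint_pos"].__repr__(),p,y)
b=cv2.imread("pics/top4.png");h,sa,v=cv2.split(cv2.cvtColor(b,cv2.COLOR_BGR2HSV))
m=np.zeros_like(v);m[231:254,206:219]=(((h<8)|(h>172))&(sa>90)&(v>60))[231:254,206:219]
W=np.array([ray("top",q[::-1],.114)[:2] for q in np.argwhere(m)],np.float32);r=cv2.minAreaRect(W);print("bar",len(W),W.mean(0),r)
d=np.array([.469,.204])-p[:2];tx=np.array([np.cos(y),np.sin(y)]);ty=np.array([np.sin(y),-np.cos(y)])
print("dx,dy units",d@tx/.4,d@ty/.4)
E
```

```text
array([ 0.3648374 ,  0.38234275, -1.17941848,  1.67514278,  0.36196643,
        1.32993812,  0.24562466]) [0.46835259 0.2705561  0.20647149] 2.693851932358438
bar 50 [0.4689439  0.20450307] ((0.46924489736557007, 0.2038993090391159), (0.01477767899632454, 0.039372630417346954), 64.19874572753906)
dx,dy units -0.07349432589696285 -0.14928803642360824
```

Call:
apply_moves(commands=[[-0.0135,-0.029,0,0,0.45],[-0.03,-0.06,0,0,0.45],[-0.03,-0.06,0,0,0.45],[0,0,0,0,0.45],[0,0,0.04,0,0.45],[0,0,0.06,0,0.45],[0,0,0,0,0.45],[0,0,0,0,0.45]])

```text
clock: 26.7
tool_pos: [0.4685, 0.2039, 0.1663]
tcp_rot: [-3.141, -0.002, 2.694]
force: [-0.4, 1.3, 0.1]
opening: 0.0387
grasp_force: 0.0
```

Call:
apply_moves(commands=[[0,0,0.04,0,0.45],[0,0,0.05,0,0.45],[0,0,0.05,0,0.45],[0,0,0.04,0,0.45],[0,0,0.02,0,0.45],[0,0,0,0,0.45],[0,0,0,0,0.45]])

```text
clock: 27.28
tool_pos: [0.4695, 0.2042, 0.0876]
tcp_rot: [3.141, 0.0, 2.695]
force: [0.8, 1.1, -0.0]
opening: 0.0387
grasp_force: 0.0
```

Call:
apply_moves(commands=[[0,0,0,0,0],[0,0,0,0,0],[0,0,0,0,0],[0,0,0,0,0],[0,0,0,0,0],[0,0,0,0,0]])

```text
clock: 27.78
tool_pos: [0.4701, 0.2046, 0.0879]
tcp_rot: [3.139, 0.002, 2.695]
force: [1.1, 3.1, 6.9]
opening: 0.0119
grasp_force: 60.9
```

Call:
apply_moves(commands=[[0,0,0,0.5,0],[0,0,0,1,0],[0,0,0,1,0],[0,0,0,1,0],[0,0,0,1,0],[0,0,0,1,0],[0,0,0,1,0],[0,0,0,1,0]])

```text
clock: 28.45
tool_pos: [0.4708, 0.2055, 0.0879]
tcp_rot: [3.136, -0.0, 2.168]
force: [7.4, 8.4, -0.1]
opening: 0.0118
grasp_force: 59.7
```

Call:
apply_moves(commands=[[0,0,0,1,0],[0,0,0,1,0],[0,0,0,1,0],[0,0,0,1,0],[0,0,0,1,0],[0,0,0,1,0],[0,0,0,1,0],[0,0,0,1,0]])

```text
clock: 29.12
tool_pos: [0.472, 0.2059, 0.088]
tcp_rot: [3.135, -0.005, 1.61]
force: [15.5, 11.0, -7.6]
opening: 0.0118
grasp_force: 58.9
```

Call:
apply_moves(commands=[[0,0,0,1,0],[0,0,0,1,0],[0,0,0,1,0],[0,0,0,0.5,0],[0,0,0,0.5,0],[0,0,0,0,0],[0,0,0,0,0]])

```text
clock: 29.7
tool_pos: [0.4722, 0.2073, 0.0884]
tcp_rot: [3.135, -0.008, 1.339]
force: [15.2, 11.7, -7.1]
opening: 0.0123
grasp_force: 162.7
```

```bash
python3 -c "
from cell import *
s=get_state();print(s['ft_torque'],s['tcp_rot'],s['force'],s['joint_pos'])"
```

```text
[ 2.81031074 -2.86707707  2.81326998] [ 3.1345127  -0.00763597  1.33926004] [15.21141053 11.74283476 -7.10423318] [ 0.24685036  0.33795102 -0.85326083  1.88399799  0.29384176  1.0390949
 -0.95857734]
```

Call:
apply_moves(commands=[[0,0,0,0,0.45],[0,0,0,0,0.45],[0,0,0,0,0.45],[0,0,0,0,0.45],[0,0,-0.04,0,0.45],[0,0,-0.08,0,0.45],[0,0,-0.08,0,0.45],[0,0,-0.08,0,0.45]])

```text
clock: 30.37
tool_pos: [0.4684, 0.2033, 0.1996]
tcp_rot: [-3.14, 0.001, 1.333]
force: [1.2, -0.3, -0.1]
opening: 0.0383
grasp_force: 0.0
```

Call:
apply_moves(commands=[[0,0,0,-1,0.45],[0,0,0,-1,0.45],[0,0,0,-1,0.45],[0,0,0,-1,0.45],[0,0,0,-1,0.45],[0,0,0,-1,0.45],[0,0,0,-1,0.45],[0,0,0,-1,0.45]])

```text
clock: 31.03
tool_pos: [0.4688, 0.2032, 0.1984]
tcp_rot: [-3.141, 0.0, 1.895]
force: [0.4, -0.0, 0.6]
opening: 0.0384
grasp_force: 0.0
```

Call:
apply_moves(commands=[[0,0,0,-1,0.45],[0,0,0,-1,0.45],[0,0,0,-1,0.45],[0,0,0,-1,0.45],[0,0,0,-1,0.45],[0,0,0,-1,0.45],[0,0,0,-1,0.45],[0,0,0,-1,0.45]])

```text
clock: 31.7
tool_pos: [0.4688, 0.2032, 0.1984]
tcp_rot: [-3.141, 0.0, 2.453]
force: [1.1, 0.0, -0.1]
opening: 0.0384
grasp_force: 0.0
```

Call:
apply_moves(commands=[[0,0,0,-1,0.45],[0,0,0,-1,0.45],[0,0,0,-1,0.45],[0,0,0,-1,0.45],[0,0,0,-1,0.45],[0,0,0,-0.8,0.45],[0,0,0,0,0.45],[0,0,0,0,0.45]])

```text
clock: 32.37
tool_pos: [0.4689, 0.2033, 0.1984]
tcp_rot: [-3.141, -0.0, 2.853]
force: [0.6, -0.5, -0.1]
opening: 0.0387
grasp_force: 0.0
```

```bash
python3 - <<'E'
from h import *
s=get_state();p=s["tool_pos"];y=s["tcp_rot"][2];print(s["joint_pos"].round(2),p,np.degrees(y))
b=read_camera("top")[:,:,::-1];cv2.imwrite("pics/top5.png",b);h,sa,v=cv2.split(cv2.cvtColor(np.ascontiguousarray(b),cv2.COLOR_BGR2HSV))
m=np.zeros_like(v);m[231:252,318:330]=((h>95)&(h<130)&(sa>90)&(v>50))[231:252,318:330]
W=np.array([ray("top",q[::-1],.114)[:2] for q in np.argwhere(m)],np.float32);print("bar",len(W),W.mean(0),cv2.minAreaRect(W),cv2.fitLine(W,cv2.DIST_L2,0,.01,.01).ravel())
d=np.array([.474,-.1655])-p[:2];tx=np.array([np.cos(y),np.sin(y)]);ty=np.array([np.sin(y),-np.cos(y)])
print("dx,dy units",d@tx/.4,d@ty/.4)
cv2.imwrite("pics/c5.png",cv2.resize(b[205:285,165:345],None,fx=4.4,fy=4.4,interpolation=cv2.INTER_CUBIC))
E
```

```text
[ 0.49  0.27 -1.12  1.76  0.25  1.27  0.59] [0.46892129 0.20334301 0.19836962] 163.46634382625186
bar 40 [ 0.4733766  -0.16460207] ((0.4747936725616455, -0.16585257649421692), (0.013421326875686646, 0.03952380269765854), 70.9526596069336) [ 0.96499854 -0.26225516  0.4733766  -0.16460207]
dx,dy units -0.274583779503056 -0.8803676708072246
```

View pics/c5.png

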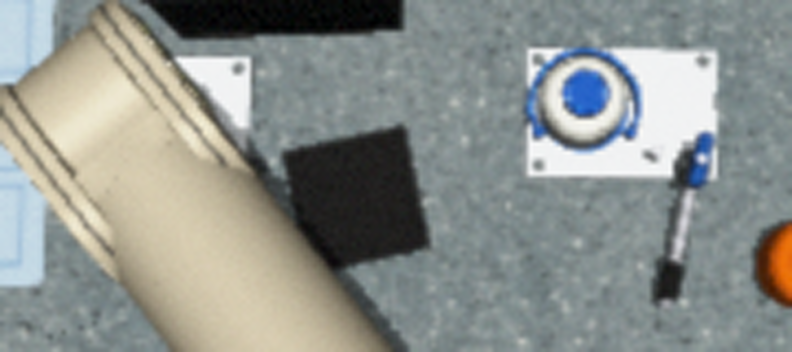

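The white bottle is upright and centred in the blue holder at (585,95). The blue bar is at (700,160), about 165°. The mat is empty. Moving to the blue latch.

Call:
apply_moves(commands=[[-0.015,-0.046,0,0,0.45],[-0.025,-0.08,0,0,0.45],[-0.025,-0.08,0,0,0.45],[-0.025,-0.08,0,0,0.45],[-0.025,-0.08,0,0,0.45],[-0.025,-0.08,0,0,0.45],[-0.025,-0.08,0,0,0.45],[-0.025,-0.08,0,0,0.45]])

```text
clock: 33.08
tool_pos: [0.4732, -0.0522, 0.1988]
tcp_rot: [-3.141, 0.001, 2.853]
force: [1.0, -0.7, -0.5]
opening: 0.0383
grasp_force: 0.0
```

Call:
apply_moves(commands=[[-0.025,-0.08,0,0,0.45],[-0.025,-0.08,0,0,0.45],[-0.025,-0.08,0,0,0.45],[-0.01,-0.03,0,0,0.45],[0,0,0,0,0.45],[0,0,0,0,0.45]])

```text
clock: 33.58
tool_pos: [0.4755, -0.1634, 0.1984]
tcp_rot: [3.141, -0.0, 2.853]
force: [-0.3, 0.4, 0.8]
opening: 0.0385
grasp_force: 0.0
```

```bash
python3 - <<'E'
from h import *
s=get_state();p=s["tool_pos"];y=s["tcp_rot"][2];print(s["joint_pos"].round(2),p,np.degrees(y))
d=np.array([.4745,-.164])-p[:2];tx=np.array([np.cos(y),np.sin(y)]);ty=np.array([np.sin(y),-np.cos(y)])
print("dx,dy units",d@tx/.4,d@ty/.4)
b=read_camera("top")[:,:,::-1];cv2.imwrite("pics/c6.png",cv2.resize(b[195:285,165:265],None,fx=5,fy=5,interpolation=cv2.INTER_CUBIC))
E
```

```text
[ 1.08  0.18 -0.91  1.78  0.15  1.25  1.41] [ 0.47552397 -0.16338973  0.19840627] 163.4722358361006
dx,dy units 0.0020201407506504447 -0.0021908806132897815
```

View pics/c6.png

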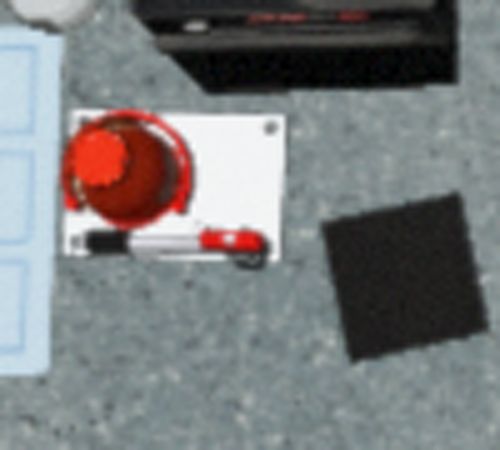

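The red latch is closed: its bar is at crop (232,240) and its arm lies across the mouth at (140,241), in front of the brown bottle. The tool now stands over the blue bar, so I descend and grip.

Call:
apply_moves(commands=[[0.002,-0.002,0.04,-0.2,0.45],[0,0,0.06,0,0.45],[0,0,0.06,0,0.45],[0,0,0.05,0,0.45],[0,0,0.04,0,0.45],[0,0,0.03,0,0.45],[0,0,0,0,0.45],[0,0,0,0,0.45]])

```text
clock: 34.3
tool_pos: [0.4748, -0.1631, 0.0868]
tcp_rot: [3.141, -0.0, 2.87]
force: [0.5, -0.3, 0.7]
opening: 0.0386
grasp_force: 0.0
```

Call:
apply_moves(commands=[[0,0,0,0,0],[0,0,0,0,0],[0,0,0,0,0],[0,0,0,0,0],[0,0,0,0,0],[0,0,0,0,0]])

```text
clock: 34.8
tool_pos: [0.4741, -0.1677, 0.088]
tcp_rot: [-3.137, 0.001, 2.866]
force: [-6.8, -10.7, 8.9]
opening: 0.0122
grasp_force: 58.9
```

Call:
apply_moves(commands=[[0,0,0,0.5,0],[0,0,0,1,0],[0,0,0,1,0],[0,0,0,1,0],[0,0,0,1,0],[0,0,0,1,0],[0,0,0,1,0],[0,0,0,1,0]])

```text
clock: 35.47
tool_pos: [0.475, -0.1662, 0.088]
tcp_rot: [-3.14, 0.003, 2.34]
force: [-1.6, -6.3, 3.3]
opening: 0.0124
grasp_force: 58.4
```

```bash
python3 -c "
from cell import *
import numpy as np
s=get_state();print(s['ft_torque'],np.degrees(s['tcp_rot'][2]),s['force'],s['joint_pos'].round(2))"
```

```text
[-1.07715861  0.34074312  0.02448753] 134.08736536557416 [-1.59291864 -6.33270891  3.31944025] [ 0.94  0.29 -0.78  1.91  0.24  1.03  0.82]
```

Call:
apply_moves(commands=[[0,0,0,1,0],[0,0,0,1,0],[0,0,0,1,0],[0,0,0,1,0],[0,0,0,1,0],[0,0,0,1,0],[0,0,0,1,0],[0,0,0,1,0]])

```text
clock: 36.13
tool_pos: [0.4766, -0.1654, 0.0881]
tcp_rot: [3.137, 0.003, 1.783]
force: [8.1, -3.8, -4.9]
opening: 0.012
grasp_force: 58.4
```

Call:
apply_moves(commands=[[0,0,0,0.75,0],[0,0,0,0.75,0],[0,0,0,0.5,0],[0,0,0,0,0]])

```text
clock: 36.47
tool_pos: [0.477, -0.1653, 0.0881]
tcp_rot: [3.136, 0.003, 1.645]
force: [9.6, -5.0, -6.5]
opening: 0.0124
grasp_force: 58.5
```

```bash
python3 -c "
from cell import *
import numpy as np
s=get_state();print(s['ft_torque'],np.degrees(s['tcp_rot'][2]),s['force'],s['joint_pos'].round(2),s['grasp_force'])"
```

```text
[-0.96003926 -1.6779939  -0.04398045] 94.22383380091568 [ 9.63473393 -5.04047688 -6.47873422] [ 0.85  0.27 -0.68  1.91  0.2   1.02  0.16] 58.492589592933655
```

Call:
apply_moves(commands=[[0,0,0,0.5,0],[0,0,0,0.5,0],[0,0,0,0.5,0],[0,0,0,0.5,0],[0,0,0,0,0]])

```text
clock: 36.88
tool_pos: [0.4773, -0.1652, 0.0881]
tcp_rot: [3.135, 0.003, 1.508]
force: [9.6, -5.8, -7.5]
opening: 0.0122
grasp_force: 73.9
```

```bash
python3 -c "
from cell import *
import numpy as np
s=get_state();print(s['ft_torque'],np.degrees(s['tcp_rot'][2]),s['force'],s['grasp_force'])"
```

```text
[-1.24327292 -1.93899178  1.63996325] 86.40618982221832 [ 9.56630572 -5.76450361 -7.51628483] 73.94517675507814
```

Call:
apply_moves(commands=[[0,0,0,0.4,0],[0,0,0,0.2,0],[0,0,0,0,0],[0,0,0,0,0.45],[0,0,0,0,0.45],[0,0,0,0,0.45],[0,0,0,0,0.45]])

```text
clock: 37.47
tool_pos: [0.4746, -0.1642, 0.0869]
tcp_rot: [3.141, 0.0, 1.465]
force: [0.8, 0.0, -0.0]
opening: 0.038
grasp_force: 0.0
```

Call:
apply_moves(commands=[[0,0,-0.04,0,0.45],[0,0,-0.08,0,0.45],[0,0,-0.08,0,0.45],[0,0,-0.08,0,0.45],[0,0,-0.06,0,0.45],[0,0,-0.04,0,0.45],[-0.05,0,0,0,0.45],[-0.09,0,0,0,0.45]])

```text
clock: 38.13
tool_pos: [0.4704, -0.2168, 0.2406]
tcp_rot: [3.138, 0.001, 1.472]
force: [0.3, -0.0, -0.3]
opening: 0.0384
grasp_force: 0.0
```

Call:
apply_moves(commands=[[-0.09,0,0,0,0.45],[-0.09,0,0,0,0.45],[-0.09,0,0,0,0.45],[-0.07,0,0,0,0.45],[0,0,0,0,0.45],[0,0,0,0,0.45]])

```text
clock: 38.63
tool_pos: [0.4536, -0.3565, 0.2381]
tcp_rot: [-3.141, -0.001, 1.463]
force: [0.6, 1.2, -0.2]
opening: 0.0387
grasp_force: 0.0
```

```bash
python3 - <<'E'
from h import *
b=read_camera("top")[:,:,::-1];im=read_camera("scene")[:,:,::-1]
B=cv2.resize(b[195:285,160:345],None,fx=4.2,fy=4.2,interpolation=cv2.INTER_CUBIC)
A=im[150:270,205:205+int(120*777/294)] ;A=cv2.resize(A,(777,294))
cv2.imwrite("pics/c7.png",cv2.resize(np.vstack([B[:, :777],cv2.resize(A,(B.shape[1],200))]),None,fx=1,fy=1)[:590])
np.set_printoptions(precision=4,suppress=True)
h,s,v=cv2.split(cv2.cvtColor(np.ascontiguousarray(b),cv2.COLOR_BGR2HSV))
for nm,m,w in(("red",((h<7)|(h>172))&(s>90)&(v>60),(203,221,238,252)),("blue",(h>95)&(h<130)&(s>90)&(v>50),(315,333,236,250))):
    k=np.zeros_like(v);k[w[2]:w[3],w[0]:w[1]]=m[w[2]:w[3],w[0]:w[1]]
    W=np.array([ray("top",q[::-1],.114)[:2] for q in np.argwhere(k)],np.float32);l=cv2.fitLine(W,cv2.DIST_L2,0,.01,.01).ravel();print(nm,len(W),l,np.degrees(np.arctan2(l[1],l[0])))
E
```

```text
red 52 [0.08   0.9968 0.469  0.2039] 85.410164
blue 42 [ 0.0928 -0.9957  0.4735 -0.1663] -84.67312
```

View pics/c7.png

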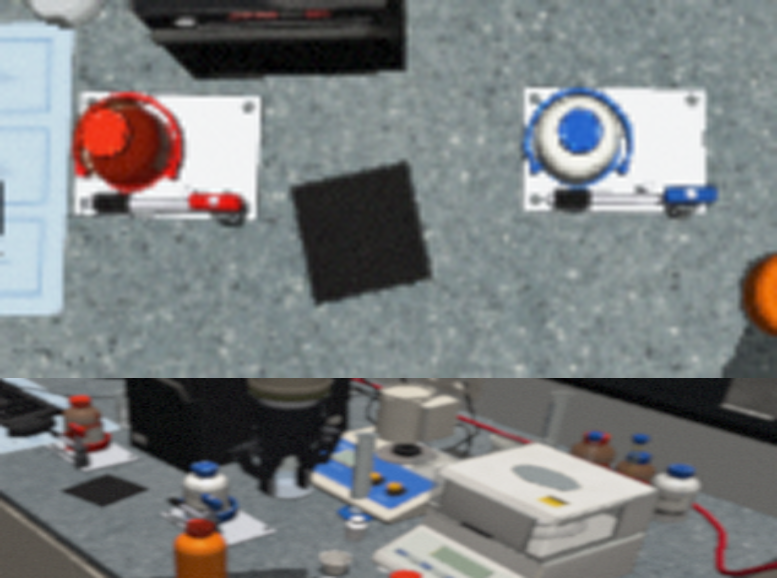

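Both bottles stand upright in their own holders: brown at (125,140) and white at (578,138). Both arms lie across the mouths (sleeves at (110,204) and (571,199)). Each latch showed a clear stop torque, the arm is clear, and the bystanders look undisturbed. Handing in.

```bash
python3 -c "
from cell import *
print(sign_off())"
```

```text
the job is handed in; nothing more can be done
None
```

The two bottles are swapped into their own holders, both latches are turned clockwise until their end stops were felt, and the job is handed in at about 39 s of the 72 s allowed; no verdict came back.

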